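Knock the display shelf's wedge home

TASK

The little display shelf on the counter is still loose: stand the dark wooden wedge in the slot of its tenon, thin end down and straight face towards the upright, and let go of it there. Then tap it down with the wooden pestle, firmly but without splitting it, until it stops moving and has drawn the shelf's joint fully tight. Stand the pestle back upright on the counter, and leave the jar, the bottle and the gift box alone.

Things in the scene. Friction and masses are not known exactly. Their poses are not given: they have to be found in the camera images.
- stand: Fixed wooden display stand; uprights 124 mm high, 110 mm wide, 22 mm thick. Origin: on the counter, middle of the front upright's outer face. x points into the stand, along its shelf to the rear upright; y across; z up. A tenon of the loose shelf sticks out of that face to -x. Two jars on the shelf (tops 178 mm high) begin 98 mm behind the origin.
- plate_mid (a point): On the outer face of the front upright (x = 0 of the stand), 105 mm up, behind the slot: middle of the back of a steel bearing plate, 34 mm wide, 38 to 122 mm high. The plate stands 1 to 4.2 mm proud of the upright (to -x); this differs from start to start and is not measured, so the wedge's final depth differs by up to 19 mm.
- shelf: The loose light-wood shelf board with its slotted tenon; slides only along the stand's x, axes as the stand's; origin at counter height, near the stand's. At first 2 to 4.5 mm short of fully tight. The wedge draws it to -x, 1 mm per 6 mm driven, against a steady drag (6 to 14 N of push on the wedge); when tight it stops dead and the push rises steeply (some 10 N per mm): go slowly, stop by feel.
- slot (a point): Middle of the slot's mouth on the tenon's top, 117.5 mm up; moves with the shelf; axes as the stand's. Tenon 25 mm thick, 54 mm wide. Slot 34 mm across (y), open below, between bearing plate and end bar. The bar's inner face is 10 mm to -x from here, sloping 1 in 6 like the wedge (slot wider above). Uprights rise 6.5 mm over it.
- wedge: Loose dark wooden wedge, 60 g, 115 mm tall, 28 mm wide (y), standing thin end down. Origin: centre of its 9 mm thick tip. Straight face at x = +4.5 mm (in the slot it faces the plate, axes as the stand's); tapered face from x = -4.5 mm at the tip to -21.2 mm at 100 mm, then a straight head. Seating it takes taps or pushes of 15 to 25 N; over 45 N splits it.
- wedge_top (a point): Middle of the wedge's flat struck head, 25.7 by 28 mm, 115 mm above the tip. With the wedge set by hand into the slot it is about 150 to 190 mm above the counter; when home, 12 mm or more above the upright's top.
- rack: Fixed blue block, 64 by 72 by 50 mm, origin at the centre of its underside; the wedge stands in its pocket (18 by 32 mm, floor 10 mm up, 75 mm of the wedge showing) with the same axes as the block.
- pestle: Loose wooden pestle, 250 g, 138 mm tall, standing upright. Origin: centre of its flat foot, 40 mm across. Thick foot (44 mm) up to 40 mm, then a round handle 25 mm thick from 58 to 120 mm height, widening to a 30 mm knob at 130 mm.
- jar: Bystander: loose amber jar with yellow lid, 64 mm across, 90 mm tall, origin under its centre.
- saffron: Bystander: loose small amber bottle with black cap, 40 mm across, 100 mm tall, origin under its centre.
- giftbox: Bystander: loose black box, 70 by 110 by 50 mm, origin under its centre.

How it is judged:
By the outcome, as a careful person would: the job done as asked, in the order asked, and still so for the second after the job is handed in, with the robot touching nothing.
It also fails if it takes over 72 s, if anything falls off the work surface, if the arm or the gripper's body presses on something with over 40 N, if the wrist force passes 120 N, or if a joint passes its speed limit or range.

ROBOT

A 7-joint arm with a two-finger parallel gripper is mounted at the origin on the work surface. World frame = base frame: x ahead of the robot, y to its left, z up, the work surface at z = 0. Lengths are in m, angles in rad, forces in N, time in s.
With the tool pointing down it reaches from about 0.4 to 0.85 m from the base axis. Payload 4.5 kg.
Tool frame: the origin (TCP) lies at the very end of the fingers, on their centre line; the grasp point (between the pads) lies 19 mm behind it; z points along the fingers, y is the line along which they close (so a half turn about z gives the same grasp; the last joint's range is limited). The gripper opens to 88 mm and grips with 3 to 60 N. Pads are 18 mm wide; open, the fingers measure 123 mm over their backs; the gripper's body (75 mm by 187 mm) begins 45 mm behind the grasp point.
Start: joints at [-1.28, 0.689, -0.195, 1.565, 0.157, 0.902, -0.215], TCP at [0.159, 0.605, 0.239] pointing down, gripper open.
Joint ranges: [-3.01, 3.01], [-0.46, 2.08], [-1.47, 1.51], [0.13, 2.56], [-1, 4.14], [0.04, 2.09], [-2.66, 2.66]. Speed limits (rad/s): [2.57, 2.57, 3.14, 3.14, 3.14, 3.14, 3.14].

INTERFACE

Orientations are given as a unit quaternion [x, y, z, w].
In Python, from plant import r gives the robot as it stands. The module is installed in compiled form; this text tells all that it offers.
- The arm moves only by the tool step_arm, never from a script. Its argument "increments" is a list of rows, each a list of 2 entries, a list of its own where there are three numbers: the shift along the world's x, y, z in cm, then the turn, a rotation vector about the world's x, y, z in degrees. A call has exactly 10 rows; each row shifts and turns the commanded pose from where the row before left it; what a row does not reach is not made up. A row lasts 1/10 s, in which the tool goes at most 50 mm and 8.59 degrees, less where a joint would pass 70% of its speed; a pose out of reach is approached as far as the arm can. A call is refused whole if a number of a shift passes 5 or a number of a turn 8.59, either way. A call with a gripper value outside its range is refused whole. "fingers" is the opening, from 0 (shut) to 1 (fully open), set as the call begins (left out, the last holds). The fingers move at their own pace and stop on an object; "grip_force" is the grip in N (left out, the last holds). Time passes only in rows, so rows that do not move let the fingers close, or fill a call up. It gives the time, the measured TCP pose, the force, the opening and the grip force at its end, in the units of the state.
- r.get_state(): the state, without advancing time (a new reading comes with each control period).
- r.snapshot(name): name is "scene" or "side" or "wrist"; returns (picture, depth): 384x512x3 uint8, red, green, blue; 384x512 float32, m along the optical axis (not along the pixel's ray), 0 where there is no reading.
- r.calibration(name): a dict with "fov_y" (degrees; the focal length in pixels is half the picture's height over the tangent of half this angle, whatever the lens; pixels are square), "cx", "cy" (the principal point, pixels), "R" (3x3) and "t" (3): a world point X has camera coordinates R X + t. Camera axes: x right, y down, z forward; pixel columns grow to the right and rows downward; lengths in m; the calibration is good to about 2 mm. A picture is of the moment at which its call begins: read the wrist's pose just before it. calibration takes no time and is no camera call; for the wrist camera it gives the pose at the moment of the call.
- r.finish_job(): hands the job in; it is judged then, once.
The state is a dict: "clock": time; "q": joint angles; "qd": joint speeds; "joint_torque": joint torques, N m; "tool_pos": TCP position; "eef_rot": TCP orientation; "contact_force": force on the tool from outside, world axes, zero at the start; "moment": the same for the moment, N m; "opening": opening from 0.0 (shut) to 1.0 (fully open); "finger_force": force on a finger pad.
Only numpy, scipy, OpenCV 4.12 (cv2) and the standard library are available. Lean on these libraries where they do the work, as an engineer would, in place of code of your own. Each camera call takes 0.05 s, during which the arm holds its last target. There are 200 camera calls.

## Working session

There is one attempt and no reset: what is moved stays moved. The work goes in short steps, Python scripts to look and compute and a tool call to move; the robot and the scene stay as the last step left them, time stands still between calls to the robot, and variables do not carry over. Pictures are saved under pics/ and viewed, at most 10 in all, crops included, and the job is handed in when it is done.

Besides the shell and the picture viewer there is one more tool, called after "Call:" by a JSON object that holds its "name" and its "arguments", one argument or row to a line. step_arm: Moves the arm, as the interface text tells. Its arguments: {"type":"object","properties":{"increments":{"type":"array","items":{"type":"array"}},"fingers":{"type":"number"},"grip_force":{"type":"number"}},"required":["increments"]}

```bash
mkdir -p pics
cat > h.py <<'E'
import numpy as np, cv2
from plant import r
def cloud(name):
    c=r.calibration(name); im,d=r.snapshot(name)
    f=192/np.tan(np.radians(c["fov_y"])/2)
    v,u=np.mgrid[:384,:512]
    P=np.stack([(u-c["cx"])/f*d,(v-c["cy"])/f*d,d],-1)
    W=(P-np.array(c["t"]))@np.array(c["R"])
    W[d==0]=np.nan
    return im,W
def save(n,im): cv2.imwrite("pics/"+n,cv2.cvtColor(im,cv2.COLOR_RGB2BGR))
E
python3 - <<'E'
from h import *
a,W=cloud("scene"); b,V=cloud("side")
np.savez("s.npz",a=a,W=W,b=b,V=V)
t=np.hstack([a,b]); save("a.png",cv2.resize(t,(800,300),interpolation=cv2.INTER_AREA))
save("scene.png",cv2.resize(a,(800,600)))
print(r.get_state()); print(r.calibration("scene"))
E
```

```text
{'clock': 0.1, 'q': array([-1.28016781,  0.68990961, -0.19449832,  1.56623518,  0.15728522,
        0.9025254 , -0.21511154]), 'qd': array([ 0.00040767, -0.00374584, -0.00128785, -0.00586759,  0.00137801,
       -0.00139634,  0.00114681]), 'joint_torque': array([-3.07631999e-03, -5.28509331e+01, -1.27148386e+00, -1.53839189e+01,
       -5.25794306e-02,  1.98325979e-03,  4.63708739e-05]), 'tool_pos': array([0.15866447, 0.60392857, 0.23798506]), 'eef_rot': array([ 1.28042624e-01,  9.91768306e-01, -8.43628965e-04, -4.43085876e-05]), 'contact_force': array([-0.29849316, -0.75263532,  0.16348545]), 'moment': array([ 0.05230965, -0.00216742,  0.048208  ]), 'finger_force': 0.0, 'opening': 0.9993274620611823}
{'fov_y': 44.15460782096394, 'cx': 265.74367877761927, 'cy': 191.58482410286268, 'R': array([[ 6.45110118e-01,  7.64089260e-01,  7.34270703e-04],
       [ 6.56517063e-01, -5.53796221e-01, -5.12147529e-01],
       [-3.90919790e-01,  3.30873614e-01, -8.58897182e-01]]), 't': array([-0.33714804, -0.31800438,  1.61917298])}
```

View pics/scene.png

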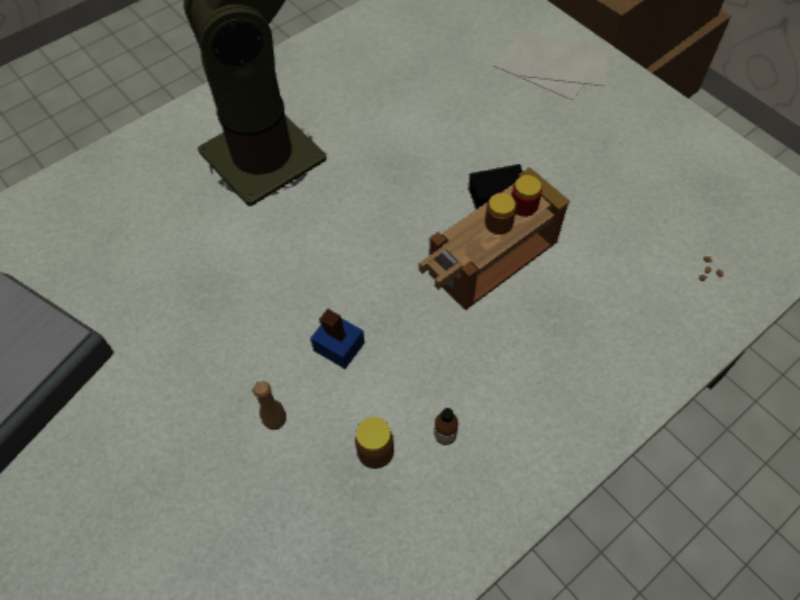

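View pics/a.png

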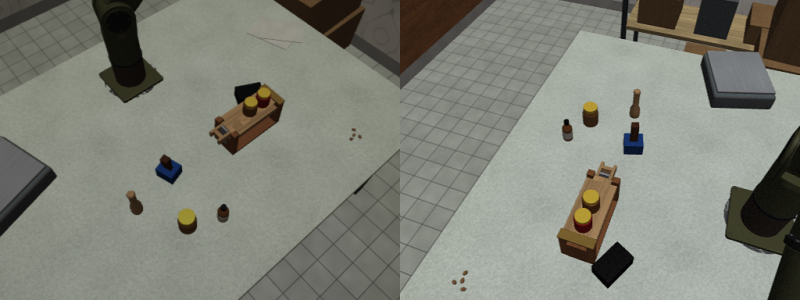

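The scene picture shows the stand's tenon near (440,262), the wedge in the blue rack (335,330), the pestle (270,405), jar (375,440), bottle (446,425) and black box (495,185). The side view agrees. Next I measure them from the depth.

Run:
```python
from h import *
s=np.load("s.npz")
for n,im,W in(("scene",s['a'],s['W']),("side",s['b'],s['V'])):
    z=W[...,2]
    m=((z>0.012)&(z<0.22)&(np.hypot(W[...,0],W[...,1])>.25)&(W[...,0]<1.1)).astype(np.uint8)
    k,L,st,_=cv2.connectedComponentsWithStats(m)
    for i in range(1,k):
        if st[i,4]<60: continue
        P=W[L==i]; 
        top=P[P[:,2]>P[:,2].max()-.012]
        print(n,i,st[i,:5],"rgb",im[L==i].mean(0).round(),"min",P.min(0).round(3),"max",P.max(0).round(3),"top",np.median(top,0).round(3), cv2.minAreaRect(P[:,:2].astype(np.float32)*1000))
    c=(im[...,2]>im[...,0]*1.5)&(im[...,2]>40)&(z>.045)&(z<.056)
    P=W[c]; print("rack top",len(P),cv2.minAreaRect(P[:,:2].astype(np.float32)*1000))
```

```text
scene 11 [ 268  105   96   92 4585] rgb [79. 59. 36.] min [0.364 0.025 0.012] max [0.584 0.378 0.186] top [0.528 0.221 0.178] ((473.1852722167969, 201.2494354248047), (352.6087646484375, 219.95777893066406), 89.70647430419922)
scene 19 [   0  174   72  127 4860] rgb [70. 71. 70.] min [-0.006 -0.734  0.012] max [ 0.312 -0.481  0.098] top [ 0.188 -0.578  0.091] ((196.1322021484375, -566.72802734375), (182.70947265625, 362.1289367675781), 60.81748580932617)
scene 22 [198 197  35  38 756] rgb [20. 28. 48.] min [ 0.453 -0.197  0.012] max [ 0.53  -0.116  0.131] top [ 0.49  -0.165  0.125] ((486.3506164550781, -156.92886352539062), (75.39810180664062, 67.42725372314453), 17.378952026367188)
scene 23 [162 244  21  31 382] rgb [62. 48. 33.] min [ 0.508 -0.351  0.012] max [ 0.55  -0.31   0.143] top [ 0.531 -0.33   0.137] ((530.8339233398438, -331.2943115234375), (42.65604782104492, 37.538307189941406), 70.27184295654297)
scene 24 [278 261  15  23 277] rgb [47. 36. 27.] min [ 0.725 -0.14   0.015] max [ 0.763 -0.102  0.105] top [ 0.744 -0.12   0.1  ] ((746.1343994140625, -123.11553955078125), (39
[... 1658 characters left out ...]
 top [ 0.743 -0.115  0.097] ((740.9189453125, -112.44239044189453), (38.17613983154297, 34.99775695800781), 48.011985778808594)
side 8 [286 156  26  40 757] rgb [26. 34. 57.] min [ 0.443 -0.196  0.012] max [ 0.531 -0.112  0.129] top [ 0.49  -0.16   0.123] ((486.55908203125, -153.79290771484375), (72.78019714355469, 67.02360534667969), 17.459213256835938)
side 11 [ 200  206   99  162 7237] rgb [91. 71. 44.] min [0.362 0.026 0.012] max [0.582 0.379 0.183] top [0.526 0.246 0.177] ((471.7825927734375, 202.66824340820312), (352.15228271484375, 219.5640106201172), 89.70027923583984)
rack top 294 ((486.00555419921875, -154.03187561035156), (70.93286895751953, 66.03401947021484), 18.400100708007812)
```

Run:
```python
from h import *
s=np.load("s.npz")
for n,im,W in(("scene",s['a'],s['W']),("side",s['b'],s['V'])):
    z=W[...,2]
    m=(z>0.110)&(z<0.132)&(W[...,0]>.3)&(W[...,0]<.65)&(W[...,1]>0)&(W[...,1]<.4)&(im.max(-1)>45)
    P=W[m]; print(n,len(P),cv2.minAreaRect(P[:,:2].astype(np.float32)*1000), P[:,2].mean())
    # top view raster of height
    G=np.zeros((120,90))
    for p in W[(z>.02)&(W[...,0]>.35)&(W[...,0]<.62)&(W[...,1]>0)&(W[...,1]<.36)]:
        i,j=int(p[1]/.003),int((p[0]-.35)/.003); G[i,j]=max(G[i,j],p[2])
    cv2.imwrite(f"pics/{n}_h.png",cv2.resize((G*1400).clip(0,255).astype(np.uint8),None,fx=4,fy=4,interpolation=0))
a=cv2.imread("pics/scene_h.png");b=cv2.imread("pics/side_h.png");cv2.imwrite("pics/hh.png",np.hstack([a,b]))
```

```text
scene 1883 ((526.5399780273438, 177.43380737304688), (304.1691589355469, 112.25479125976562), 88.3709945678711) 0.11797903155177362
side 3042 ((526.3478393554688, 179.04507446289062), (305.4298095703125, 109.99999237060547), 89.76531982421875) 0.11795395972388714
```

View pics/hh.png

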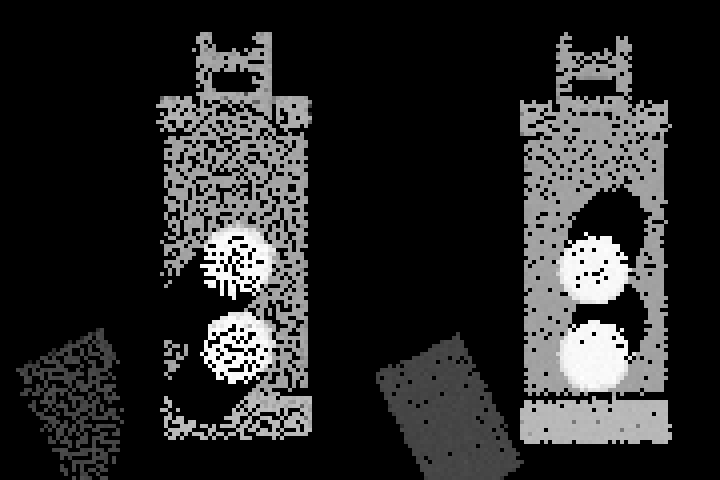

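The height maps show the stand is nearly axis-aligned, with its x along world +y. The front face is near y=0.073 and the tenon is centred near x=0.526. I move towards the rack now.

Call:
{"name": "step_arm", "arguments": {
  "increments": [
    [[3.4,-3.5,0.8],[0,0,-5.7]],
    [[3.4,-3.5,0.8],[0,0,-5.7]],
    [[3.4,-3.5,0.8],[0,0,-5.7]],
    [[3.4,-3.5,0.8],[0,0,-5.7]],
    [[3.4,-3.5,0.8],[0,0,-5.7]],
    [[3.4,-3.5,0.8],[0,0,-5.7]],
    [[3.4,-3.5,0.8],[0,0,-5.7]],
    [[3.4,-3.5,0.8],[0,0,-5.7]],
    [[3.4,-3.5,0.8],[0,0,-5.7]],
    [[3.4,-3.5,0.8],[0,0,-5.7]]
  ],
  "fingers": 1
}}

```text
clock: 1.1
tool_pos: [0.4996, 0.2528, 0.3189]
eef_rot: [0.587, 0.809, -0.0, -0.0]
contact_force: [0.1, 1.1, 0.2]
opening: 0.998
finger_force: 0.0
```

```bash
cat >> h.py <<'E'
from scipy.spatial.transform import Rotation as Ro
def st():
    s=r.get_state(); R=Ro.from_quat(s["eef_rot"]).as_matrix()
    print("t",round(s["clock"],2),"p",s["tool_pos"].round(4),"z",R[:,2].round(3),"yaw_y",np.degrees(np.arctan2(R[1,1],R[0,1])).round(2),"q",s["q"].round(2),"F",s["contact_force"].round(1),"op",round(s["opening"]*88,1),"ff",s["finger_force"])
E
python3 - <<'E'
from h import *
st(); im,W=cloud("wrist"); np.savez("w0.npz",im=im,W=W); save("w0.png",im)
E
```

```text
t 1.1 p [0.4996 0.2528 0.3189] z [-0. -0. -1.] yaw_y 18.06 q [-0.59  0.51  0.07  1.67 -0.04  0.97 -0.2 ] F [0.1 1.1 0.2] op 87.8 ff 0.0
```

Call:
{"name": "step_arm", "arguments": {
  "increments": [
    [[0.5,-4.4,0.2],[0,0,0]],
    [[0.5,-4.4,0.2],[0,0,0]],
    [[0.5,-4.4,0.2],[0,0,0]],
    [[0.5,-4.4,0.2],[0,0,0]],
    [[0.5,-4.4,0.2],[0,0,0]],
    [[0,0,0],[0,0,0]],
    [[0,0,0],[0,0,0]],
    [[0,0,0],[0,0,0]],
    [[0,0,0],[0,0,0]],
    [[0,0,0],[0,0,0]]
  ]
}}

```text
clock: 2.15
tool_pos: [0.5236, 0.0361, 0.3286]
eef_rot: [0.585, 0.811, 0.0, -0.0]
contact_force: [-0.6, 0.3, 0.3]
opening: 0.997
finger_force: 0.0
```

Run:
```python
from h import *
st(); c=r.calibration("wrist"); print(-np.array(c["R"]).T@c["t"],np.array(c["R"]).round(2),c["fov_y"])
im,W=cloud("wrist"); np.savez("w1.npz",im=im,W=W); save("w1.png",im)
```

```text
t 2.15 p [0.5236 0.0361 0.3286] z [-0.  0. -1.] yaw_y 18.45 q [-0.2   0.45  0.07  1.75 -0.04  0.95  0.21] F [-0.6  0.3  0.3] op 87.7 ff 0.0
[0.49888383 0.11493738 0.47372309] [[ 0.95  0.32  0.  ]
 [ 0.3  -0.9   0.32]
 [ 0.1  -0.3  -0.95]] 63.94821871263633
```

View pics/w1.png

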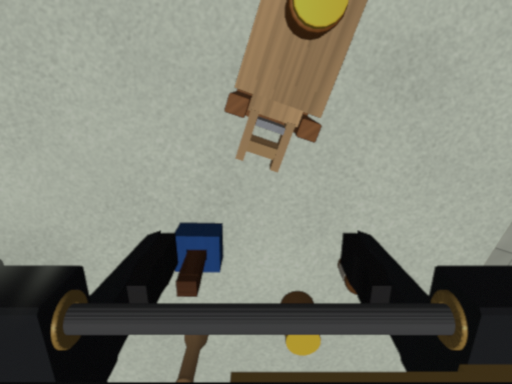

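The wrist view shows the tenon frame with its slot at about (268,130), the grey plate edge at (268,122) and the two upright ends at (238,104) and (307,127). The wedge in the rack is at (190,270).

Run:
```python
from h import *
s=np.load("w1.npz");im,W=s["im"],s["W"];z=W[...,2]
def at(m): return W[m]
box=(W[...,0]>.45)&(W[...,0]<.6)&(W[...,1]>0)&(W[...,1]<.3)
t=at(box&(z>.110)&(z<.135)&(W[...,1]<.070)); print("tenon",len(t),np.median(t[:,2]),cv2.minAreaRect(t[:,:2].astype(np.float32)*1000))
u=at(box&(z>.118)&(z<.135)&(W[...,1]>.065)&(W[...,1]<.115)&(abs(W[...,0]-.526)>.035)); print("uprights",len(u),u.min(0),u.max(0),np.median(u[:,2]),cv2.minAreaRect(u[:,:2].astype(np.float32)*1000))
# colors on raster
for y in np.arange(.014,.09,.002):
    row=''
    for x in np.arange(.48,.576,.002):
        m=np.hypot(W[...,0]-x,W[...,1]-y); m[np.isnan(m)|(z<.105)]=1; i=np.unravel_index(m.argmin(),m.shape)
        c=im[i].astype(int); row+=('.' if m[i]>.0022 else ('P' if c[2]>c[0]*.85 else ('U' if z[i]>.1215 else 't')))
    print("%.3f"%y,row)
rk=(im[...,2]>im[...,0]*1.5)&(im[...,2]>40)&(z>.045)&(z<.056);P=W[rk];print("rack",len(P),cv2.minAreaRect(P[:,:2].astype(np.float32)*1000))
w=W[(z>.115)&(z<.135)&(abs(W[...,0]-.487)<.03)&(abs(W[...,1]+.16)<.03)];print("wedge top",len(w),w.mean(0) if len(w) else 0, len(w)and cv2.minAreaRect(w[:,:2].astype(np.float32)*1000))
```

```text
tenon 1003 0.11617964331388944 ((525.1350708007812, 48.51746368408203), (43.445526123046875, 53.922882080078125), 89.39820098876953)
uprights 707 [0.47032249 0.07469351 0.11835314] [0.58041893 0.09717136 0.1258261 ] 0.12300308136995165 ((525.3653564453125, 85.91294860839844), (22.04324722290039, 110.11351776123047), 89.73007202148438)
0.014 PPPPP...........................................
0.016 PPPPP...........................................
0.018 .PPP............................................
0.020 PPPP............................................
0.022 PPPP............................................
0.024 PPP.............................................
0.026 PPP......tttttt................tttttt...........
0.028 PPP......tttttt................tttttt...........
0.030 PP.......tttttt...............ttttttt...........
0.032 PP.......tttttt...............ttttttt...........
0.034 .........tttttt...............ttttttt...........
0.036 .........tttttt...............ttttttt...........
0.038 .........tttttttttttttttttttttttttttt...........
0.040 P........tttttttttttttttttttttttttttt.....
[... 892 characters left out ...]
 tUtUUUUt.ttttttPPPPPPPPPPPPPPPPPttttPPPPPPPPPPPP
0.076 tUUUUUUt.ttttttPPPPPPPPPPPPPPPPttttttPPPPPPUPPPP
0.078 UUUUUUUttttttttPPPPPPPPPPPPPPPPPtttttttUUUUPPPPP
0.080 UUUUUUUtUttttttPPPPPPPPPPPPPPPPtttttt.tUUUPPPPPP
0.082 UUUUUUUUtttttttt...............ttttttttUUUPPPPPU
0.084 UUUUUUUttttttttttttttttttttttttttttttttUUUPPPPUU
0.086 UUUUUUUUtttttttttttttttttttttttttttttttUUUPPPPUU
0.088 UUUUUUUttttttttttttttttttttttttttttttttUUUUUPPPP
rack 1080 ((486.5798645019531, -155.97540283203125), (70.83639526367188, 64.6849136352539), 17.12216567993164)
wedge top 425 [ 0.48858891 -0.16189704  0.12276922] ((488.7808532714844, -164.223876953125), (27.822589874267578, 26.911930084228516), 17.564895629882812)
```

Call:
{"name": "step_arm", "arguments": {
  "increments": [
    [[-0.6,-3.6,-2.0],[0,0,-0.7]],
    [[-0.6,-3.6,-2.0],[0,0,0]],
    [[-0.6,-3.6,-2.0],[0,0,0]],
    [[-0.6,-3.6,-2.0],[0,0,0]],
    [[-0.6,-3.6,-2.0],[0,0,0]],
    [[-0.5,-2.0,-2.0],[0,0,0]],
    [[0,0,-2.5],[0,0,0]],
    [[0,0,-3.0],[0,0,0]],
    [[0,0,-3.0],[0,0,0]],
    [[0,0,-2.0],[0,0,0]]
  ]
}}

```text
clock: 3.2
tool_pos: [0.4884, -0.1647, 0.102]
eef_rot: [0.59, 0.807, -0.0, -0.001]
contact_force: [0.4, 0.2, 0.6]
opening: 1.004
finger_force: 0.0
```

Run:
```python
from h import *
st()
```

```text
t 3.2 p [ 0.4884 -0.1647  0.102 ] z [-0.001  0.001 -1.   ] yaw_y 17.64 q [ 0.22  0.77  0.03  2.01 -0.05  0.36  0.6 ] F [0.4 0.2 0.6] op 88.4 ff 0.0
```

Call:
{"name": "step_arm", "arguments": {
  "increments": [
    [[0,0.1,-0.6],[0,0,0]],
    [[0,0,0],[0,0,0]],
    [[0,0,0],[0,0,0]],
    [[0,0,0],[0,0,0]],
    [[0,0,0],[0,0,0]],
    [[0,0,0],[0,0,0]],
    [[0,0,0],[0,0,0]],
    [[0,0,0],[0,0,0]],
    [[0,0,0],[0,0,0]],
    [[0,0,0],[0,0,0]]
  ],
  "fingers": 0,
  "grip_force": 30
}}

```text
clock: 4.2
tool_pos: [0.4888, -0.1645, 0.0979]
eef_rot: [0.591, 0.807, 0.0, 0.0]
contact_force: [0.1, -1.0, 1.7]
opening: 0.313
finger_force: 30.0
```

Run:
```python
from h import *
st()
```

```text
t 4.2 p [ 0.4888 -0.1645  0.0979] z [ 0. -0. -1.] yaw_y 17.58 q [ 0.22  0.78  0.03  2.01 -0.06  0.35  0.6 ] F [ 0.1 -1.   1.7] op 27.6 ff 29.999794660834596
```

Call:
{"name": "step_arm", "arguments": {
  "increments": [
    [[0,0,3.5],[0,0,0]],
    [[0,0,3.5],[0,0,0]],
    [[0,0,3.5],[0,0,0]],
    [[0,0,3.5],[0,0,0]],
    [[0.6,3.6,0],[0,0,-3]],
    [[0.6,3.7,0],[0,0,-3]],
    [[0.6,3.7,0],[0,0,-3]],
    [[0.6,3.7,0],[0,0,-3]],
    [[0.6,3.7,0],[0,0,-3]],
    [[0.6,3.7,0],[0,0,-2.9]]
  ]
}}

```text
clock: 5.2
tool_pos: [0.5244, 0.0581, 0.2375]
eef_rot: [0.71, 0.704, -0.0, -0.0]
contact_force: [0.9, -1.2, -1.1]
opening: 0.313
finger_force: 30.0
```

Call:
{"name": "step_arm", "arguments": {
  "increments": [
    [[0,0,0],[0,0,0]],
    [[0,0,0],[0,0,0]],
    [[0,0,0],[0,0,0]],
    [[0,0,0],[0,0,0]],
    [[0,0,0],[0,0,0]],
    [[0,0,0],[0,0,0]],
    [[0,0,0],[0,0,0]],
    [[0,0,0],[0,0,0]],
    [[0,0,0],[0,0,0]],
    [[0,0,0],[0,0,0]]
  ]
}}

```text
clock: 6.2
tool_pos: [0.5247, 0.0565, 0.2377]
eef_rot: [0.709, 0.705, 0.0, 0.0]
contact_force: [0.3, -0.1, -0.8]
opening: 0.311
finger_force: 30.0
```

Run:
```python
from h import *
st(); 
c={n:cloud(n) for n in("wrist","side","scene")}
np.savez("w2.npz",**{n+k:v for n in c for k,v in zip("iW",c[n])})
def crop(n):
    k=r.calibration(n);X=np.array(k["R"])@[.525,.06,.17]+k["t"];f=192/np.tan(np.radians(k["fov_y"])/2)
    u,v=int(k["cx"]+f*X[0]/X[2]),int(k["cy"]+f*X[1]/X[2]); print(n,u,v)
    return cv2.resize(c[n][0][max(v-50,0):v+50,u-33:u+33],(396,600),interpolation=cv2.INTER_CUBIC)
save("w2.png",np.hstack([crop("side"),crop("scene")]))
# dark wedge points below fingers
for n in("side","scene"):
    im,W=c[n];z=W[...,2];m=(abs(W[...,0]-.5255)<.03)&(abs(W[...,1]-.055)<.035)&(z>.13)&(z<.225)
    for a in np.arange(.135,.225,.01):
        P=W[m&(abs(z-a)<.005)]
        if len(P): print(n,round(a,3),len(P),P[:,:2].min(0).round(4),P[:,:2].max(0).round(4))
```

```text
t 6.2 p [0.5247 0.0565 0.2377] z [ 0.  0. -1.] yaw_y -0.31 q [-0.31  0.57  0.19  1.87 -0.15  0.71 -0.04] F [ 0.3 -0.1 -0.8] op 27.4 ff 29.99950556200929
side 263 205
scene 283 157
side 0.145 6 [0.5116 0.0667] [0.5354 0.0742]
side 0.155 26 [0.5118 0.0667] [0.5377 0.0767]
side 0.165 27 [0.5113 0.0681] [0.5378 0.0773]
side 0.175 36 [0.5115 0.0678] [0.5386 0.077 ]
side 0.185 31 [0.5118 0.0609] [0.5385 0.0752]
side 0.195 34 [0.5119 0.0607] [0.5389 0.0752]
side 0.205 37 [0.5117 0.0522] [0.5397 0.0751]
side 0.215 35 [0.5117 0.0539] [0.5399 0.0743]
scene 0.145 1 [0.5371 0.0715] [0.5371 0.0715]
scene 0.155 17 [0.5113 0.0621] [0.5385 0.0758]
scene 0.165 11 [0.5142 0.0604] [0.5396 0.0692]
scene 0.175 16 [0.511  0.0586] [0.5395 0.0731]
scene 0.185 20 [0.5132 0.0566] [0.5408 0.0716]
scene 0.195 17 [0.5104 0.0549] [0.5403 0.0712]
scene 0.205 19 [0.5155 0.0516] [0.5401 0.0711]
scene 0.215 19 [0.5119 0.0505] [0.5403 0.0683]
```

View pics/w2.png

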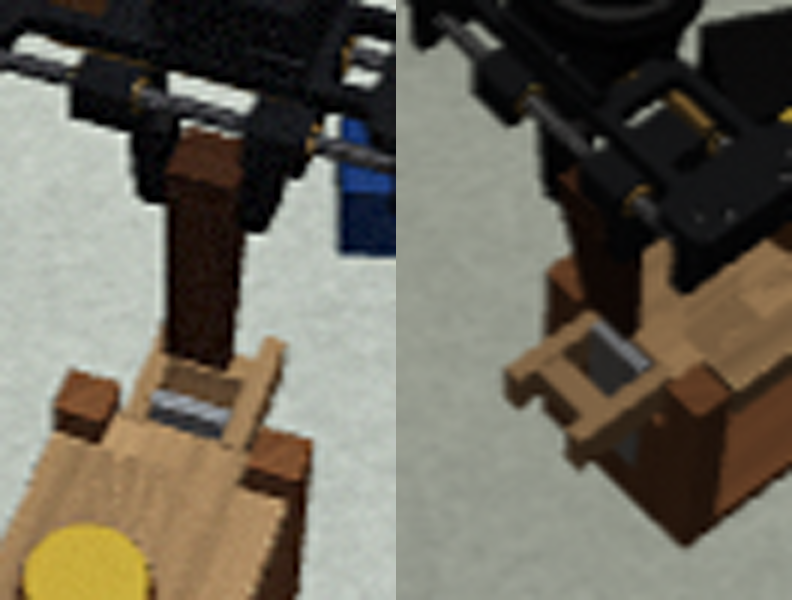

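The crops show the wedge vertical in the fingers, straight face towards the upright, tip just over the end bar and slot. I now compare its face with the plate within one camera.

Run:
```python
from h import *
s=np.load("w2.npz")
im,W=s["sidei"],s["sideW"];z=W[...,2]
m=(abs(W[...,0]-.5255)<.011)&(W[...,1]>.063)&(W[...,1]<.085)&(z>.14)&(z<.21)
P=W[m];print("face",len(P),np.percentile(P[:,1],[10,50,90]).round(4)); A=np.c_[P[:,2]-.175,np.ones(len(P))];print(np.linalg.lstsq(A,P[:,1],rcond=None)[0])
m=(abs(W[...,0]-.5255)<.02)&(z>.145)&(z<.21)&(abs(W[...,1]-.07)<.01);P=W[m];print("x",np.percentile(P[:,0],[1,50,99]))
for n in("side","wrist","scene"):
    im,W=s[n+"i"],s[n+"W"];z=W[...,2];c=im.astype(int)
    m=(abs(W[...,0]-.5255)<.015)&(W[...,1]>.06)&(W[...,1]<.09)&(z>.108)&(z<.127)&(c[...,2]>c[...,0]*.95)&(c.sum(-1)>240)
    P=W[m];print(n,"plate",len(P),len(P)and np.percentile(P,[2,50,98],axis=0).round(4))
    m=(abs(W[...,0]-.5255)<.015)&(W[...,1]>.025)&(W[...,1]<.06)&(z>.110)&(z<.123)&(c[...,0]>c[...,2]*1.3)
    P=W[m];print(n,"bar",len(P),len(P)and np.percentile(P,[2,50,98],axis=0).round(4))
    m=(abs(abs(W[...,0]-.5255)-.045)<.009)&(W[...,1]>.06)&(W[...,1]<.11)&(z>.1205)&(z<.127)
    P=W[m];print(n,"upr",len(P),len(P)and np.percentile(P,[2,50,98],axis=0).round(4))
    m=(abs(W[...,0]-.5255)<.08)&(W[...,1]>.10)&(W[...,1]<.15)&(z>.100)&(z<.127)
    P=W[m];print(n,"board",len(P),len(P)and np.percentile(P,[2,50,98],axis=0).round(4))
```

```text
face 138 [0.0717 0.0734 0.0752]
[-0.03275802  0.07363479]
x [0.5114692  0.52372407 0.53917836]
side plate 32 [[0.5118 0.0723 0.1171]
 [0.5266 0.077  0.1209]
 [0.539  0.082  0.1235]]
side bar 34 [[0.5113 0.0405 0.1107]
 [0.5204 0.0535 0.1136]
 [0.5391 0.0563 0.1172]]
side upr 95 [[0.4725 0.0781 0.1207]
 [0.4885 0.0886 0.1229]
 [0.5783 0.0988 0.1256]]
side board 674 [[0.4747 0.1021 0.111 ]
 [0.522  0.125  0.1148]
 [0.5757 0.149  0.118 ]]
wrist plate 328 [[0.5112 0.0722 0.1172]
 [0.5251 0.0761 0.121 ]
 [0.5399 0.0797 0.1225]]
wrist bar 0 0
wrist upr 1068 [[0.4722 0.0754 0.1211]
 [0.4895 0.0867 0.123 ]
 [0.5785 0.0968 0.1245]]
wrist board 7448 [[0.4761 0.1019 0.1136]
 [0.5255 0.1268 0.1151]
 [0.5753 0.1491 0.1166]]
scene plate 18 [[0.5126 0.0729 0.1192]
 [0.5296 0.075  0.1229]
 [0.5395 0.0792 0.1251]]
scene bar 52 [[0.5116 0.0387 0.1117]
 [0.5258 0.0448 0.1168]
 [0.5398 0.0523 0.1211]]
scene upr 56 [[0.474  0.0736 0.1206]
 [0.5658 0.0834 0.1237]
 [0.5785 0.0957 0.1268]]
scene board 382 [[0.4948 0.1011 0.1027]
 [0.5482 0.1227 0.1167]
 [0.5785 0.1482 0.1212]]
```

Call:
{"name": "step_arm", "arguments": {
  "increments": [
    [[0.1,-0.2,0],[0,0,0]],
    [[0,0,-0.8],[0,0,0]],
    [[0,0,-0.8],[0,0,0]],
    [[0,0,-0.8],[0,0,0]],
    [[0,0,-0.8],[0,0,0]],
    [[0,0,-0.8],[0,0,0]],
    [[0,0,-0.8],[0,0,0]],
    [[0,0,-0.9],[0,0,0]],
    [[0,0,-0.9],[0,0,0]],
    [[0,0,-0.9],[0,0,0]]
  ]
}}

```text
clock: 7.35
tool_pos: [0.5257, 0.0545, 0.1619]
eef_rot: [0.709, 0.705, -0.0, 0.0]
contact_force: [0.7, 0.5, -1.2]
opening: 0.312
finger_force: 30.0
```

Call:
{"name": "step_arm", "arguments": {
  "increments": [
    [[0,0.05,0],[0,0,0]],
    [[0,0.05,0],[0,0,0]],
    [[0,0.05,0],[0,0,0]],
    [[0,0,0],[0,0,0]],
    [[0,0,0],[0,0,0]],
    [[0,0,0],[0,0,0]],
    [[0,0,0],[0,0,0]],
    [[0,0,0],[0,0,0]],
    [[0,0,0],[0,0,0]],
    [[0,0,0],[0,0,0]]
  ]
}}

```text
clock: 8.35
tool_pos: [0.5258, 0.0558, 0.1629]
eef_rot: [0.709, 0.705, 0.0, 0.0]
contact_force: [-0.5, -2.0, 1.1]
opening: 0.313
finger_force: 30.0
```

Call:
{"name": "step_arm", "arguments": {
  "increments": [
    [[0,0,-0.2],[0,0,0]],
    [[0,0,-0.2],[0,0,0]],
    [[0,0,-0.2],[0,0,0]],
    [[0,0,-0.2],[0,0,0]],
    [[0,0,-0.2],[0,0,0]],
    [[0,0,-0.2],[0,0,0]],
    [[0,0,-0.2],[0,0,0]],
    [[0,0,0],[0,0,0]],
    [[0,0,0],[0,0,0]],
    [[0,0,0],[0,0,0]]
  ]
}}

```text
clock: 9.35
tool_pos: [0.5262, 0.0571, 0.1491]
eef_rot: [0.709, 0.705, 0.001, -0.0]
contact_force: [0.7, -0.9, 5.3]
opening: 0.315
finger_force: 30.0
```

Run:
```python
from h import *
for i in range(4): st() if i==0 else print(r.get_state()["contact_force"])
```

```text
t 9.35 p [0.5262 0.0571 0.1491] z [ 0.001  0.001 -1.   ] yaw_y -0.27 q [-0.28  0.71  0.14  1.95 -0.19  0.5  -0.01] F [ 0.7 -0.9  5.3] op 27.7 ff 30.00068577217462
[ 0.72865629 -0.85188981  5.34844169]
[ 0.72865629 -0.85188981  5.34844169]
[ 0.72865629 -0.85188981  5.34844169]
```

Call:
{"name": "step_arm", "arguments": {
  "increments": [
    [[0,0.1,0],[0,0,0]],
    [[0,0.1,0],[0,0,0]],
    [[0,0,-0.1],[0,0,0]],
    [[0,0,-0.1],[0,0,0]],
    [[0,0,-0.1],[0,0,0]],
    [[0,0,0],[0,0,0]],
    [[0,0,0],[0,0,0]],
    [[0,0,0],[0,0,0]],
    [[0,0,0],[0,0,0]],
    [[0,0,0],[0,0,0]]
  ]
}}

```text
clock: 10.35
tool_pos: [0.5258, 0.0582, 0.1458]
eef_rot: [0.709, 0.705, 0.0, -0.0]
contact_force: [-0.6, -2.4, 4.9]
opening: 0.311
finger_force: 30.0
```

Run:
```python
from h import *
st()
```

```text
t 10.35 p [0.5258 0.0582 0.1458] z [ 0.  0. -1.] yaw_y -0.31 q [-0.28  0.71  0.14  1.95 -0.19  0.49 -0.01] F [-0.6 -2.4  4.9] op 27.3 ff 30.00085781881353
```

Call:
{"name": "step_arm", "arguments": {
  "increments": [
    [[0,0.1,0],[0,0,0]],
    [[0,0,-0.1],[0,0,0]],
    [[0,0,-0.1],[0,0,0]],
    [[0,0,-0.1],[0,0,0]],
    [[0,0,-0.1],[0,0,0]],
    [[0,0,0],[0,0,0]],
    [[0,0,0],[0,0,0]],
    [[0,0,0],[0,0,0]],
    [[0,0,0],[0,0,0]],
    [[0,0,0],[0,0,0]]
  ]
}}

```text
clock: 11.35
tool_pos: [0.5263, 0.0582, 0.1426]
eef_rot: [0.709, 0.705, 0.0, 0.001]
contact_force: [-0.8, -5.0, 12.0]
opening: 0.315
finger_force: 30.0
```

Run:
```python
from h import *
st()
```

```text
t 11.35 p [0.5263 0.0582 0.1426] z [ 0.002 -0.001 -1.   ] yaw_y -0.37 q [-0.28  0.72  0.14  1.95 -0.19  0.48 -0.01] F [-0.8 -5.  12. ] op 27.7 ff 30.00168641534401
```

Call:
{"name": "step_arm", "arguments": {
  "increments": [
    [[0,0,0],[0,0,0]],
    [[0,0,0],[0,0,0]],
    [[0,0,0],[0,0,0]],
    [[0,0,0],[0,0,0]],
    [[0,0,0],[0,0,0]],
    [[0,0,0],[0,0,0]],
    [[0,0,0],[0,0,0]],
    [[0,0,1],[0,0,0]],
    [[0,0,2],[0,0,0]],
    [[0,0,3],[0,0,0]]
  ],
  "fingers": 1
}}

```text
clock: 12.35
tool_pos: [0.5248, 0.0589, 0.202]
eef_rot: [0.709, 0.705, -0.001, -0.001]
contact_force: [0.1, 0.4, -0.6]
opening: 0.998
finger_force: 0.0
```

Call:
{"name": "step_arm", "arguments": {
  "increments": [
    [[0,0,4],[0,0,0]],
    [[0,0,4],[0,0,0]],
    [[0,-4,2],[0,0,0]],
    [[0,-4,0],[0,0,0]],
    [[0,-4,0],[0,0,0]],
    [[0,-4,0],[0,0,0]],
    [[0,-4,0],[0,0,0]],
    [[0,-4,0],[0,0,0]],
    [[0,-4,0],[0,0,0]],
    [[0,-4,0],[0,0,0]]
  ]
}}

```text
clock: 13.35
tool_pos: [0.5254, -0.2626, 0.3026]
eef_rot: [0.709, 0.705, 0.0, 0.0]
contact_force: [0.9, -0.8, -0.2]
opening: 0.999
finger_force: 0.0
```

Run:
```python
from h import *
st()
c={n:cloud(n) for n in("wrist","side","scene")}
np.savez("w3.npz",**{n+k:v for n in c for k,v in zip("iW",c[n])})
def crop(n):
    k=r.calibration(n);X=np.array(k["R"])@[.525,.06,.14]+k["t"];f=192/np.tan(np.radians(k["fov_y"])/2)
    u,v=int(k["cx"]+f*X[0]/X[2]),int(k["cy"]+f*X[1]/X[2])
    return cv2.resize(c[n][0][max(v-35,0):v+35,u-35:u+35],(400,400),interpolation=cv2.INTER_CUBIC)
save("w3.png",np.hstack([crop("side"),crop("scene")]))
for n in c:
    im,W=c[n];z=W[...,2]
    m=(abs(W[...,0]-.5255)<.025)&(abs(W[...,1]-.058)<.03)&(z>.135)&(z<.21);P=W[m]
    if len(P): 
        t=P[P[:,2]>np.percentile(P[:,2],95)-.006]; print(n,len(P),"zmax",np.percentile(P[:,2],[50,95]),"top",len(t),t.mean(0),cv2.minAreaRect(t[:,:2].astype(np.float32)*1000))
    t=W[(z>.122)&(z<.15)&(abs(W[...,0]-.53)<.04)&(abs(W[...,1]+.33)<.04)]
    if len(t): print(n,"pestle",len(t),np.median(t,0), cv2.minEnclosingCircle(t[:,:2].astype(np.float32)*1000))
```

```text
t 13.35 p [ 0.5254 -0.2626  0.3026] z [ 0.001 -0.    -1.   ] yaw_y -0.32 q [ 0.26  0.57  0.21  1.61 -0.13  0.97  0.51] F [ 0.9 -0.8 -0.2] op 87.9 ff 0.0
wrist pestle 492 [ 0.52736314 -0.32621857  0.13624041] ((527.82080078125, -329.1095275878906), 14.333024978637695)
side 197 zmax [0.16561576 0.17045735] top 105 [0.52817077 0.0622027  0.16837146] ((528.5299682617188, 61.55002975463867), (27.4484806060791, 28.147109985351562), 0.005046339239925146)
side pestle 64 [ 0.52760207 -0.3206951   0.13359793] ((527.5020141601562, -324.984375), 13.723766326904297)
scene 165 zmax [0.16666597 0.17317878] top 79 [0.52779671 0.05746227 0.17048576] ((527.959228515625, 58.02382278442383), (26.01795768737793, 28.5010986328125), 89.72154998779297)
scene pestle 100 [ 0.53123867 -0.33043476  0.13721277] ((529.0302734375, -330.095947265625), 14.215266227722168)
```

View pics/w3.png

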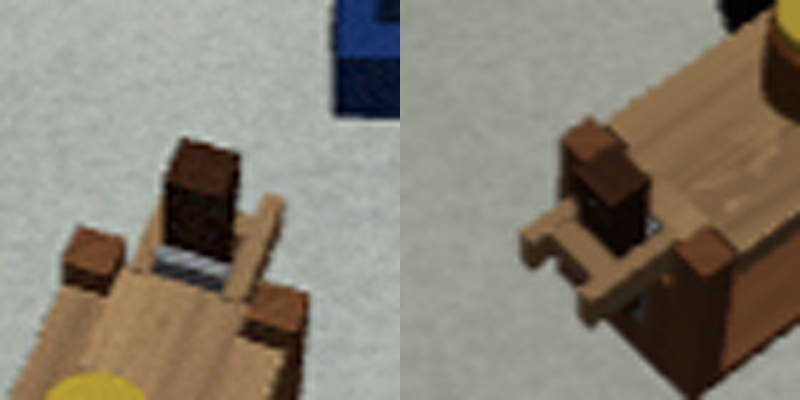

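The wedge stands in the slot, upright and free-standing, straight face against the plate, with its top at about 0.170. Next is the pestle.

Call:
{"name": "step_arm", "arguments": {
  "increments": [
    [[0.1,-3.3,-2],[0,0,0]],
    [[0.1,-3.3,-2],[0,0,0]],
    [[0,0,-2.4],[0,0,0]],
    [[0,0,-2.5],[0,0,0]],
    [[0,0,-2.5],[0,0,0]],
    [[0,0,-2.5],[0,0,0]],
    [[0,0,-2.5],[0,0,0]],
    [[0,0,-2.5],[0,0,0]],
    [[0,0,-2.2],[0,0,0]],
    [[0,0,-1],[0,0,0]]
  ]
}}

```text
clock: 14.5
tool_pos: [0.5275, -0.3245, 0.0793]
eef_rot: [0.708, 0.706, 0.0, -0.002]
contact_force: [0.5, 1.5, -0.2]
opening: 1.0
finger_force: 0.0
```

Call:
{"name": "step_arm", "arguments": {
  "increments": [
    [[0,0,0],[0,0,0]],
    [[0,0,0],[0,0,0]],
    [[0,0,0],[0,0,0]],
    [[0,0,0],[0,0,0]],
    [[0,0,0],[0,0,0]],
    [[0,0,0],[0,0,0]],
    [[0,0,0],[0,0,0]],
    [[0,0,0],[0,0,0]],
    [[0,0,0],[0,0,0]],
    [[0,0,0],[0,0,0]]
  ],
  "fingers": 0,
  "grip_force": 60
}}

```text
clock: 15.5
tool_pos: [0.5275, -0.327, 0.0807]
eef_rot: [0.709, 0.705, -0.0, -0.0]
contact_force: [0.2, 0.6, 1.1]
opening: 0.273
finger_force: 58.6
```

Run:
```python
from h import *
st()
```

```text
t 15.5 p [ 0.5275 -0.327   0.0807] z [-0.  0. -1.] yaw_y -0.32 q [ 0.41  0.9   0.13  1.7  -0.19  0.55  0.65] F [0.2 0.6 1.1] op 24.0 ff 58.552078604188864
```

Call:
{"name": "step_arm", "arguments": {
  "increments": [
    [[0,0,2],[0,0,0]],
    [[0,0,4],[0,0,0]],
    [[0,0,4],[0,0,0]],
    [[0,0,4],[0,0,0]],
    [[0,0,4],[0,0,0]],
    [[0,2,2.9],[0,0,0]],
    [[0,4,0],[0,0,0]],
    [[0,4,0],[0,0,0]],
    [[0,4,0],[0,0,0]],
    [[0,4,0],[0,0,0]]
  ]
}}

```text
clock: 16.5
tool_pos: [0.5271, -0.1452, 0.2894]
eef_rot: [0.709, 0.705, -0.0, -0.0]
contact_force: [0.4, 0.6, -2.6]
opening: 0.274
finger_force: 58.6
```

Call:
{"name": "step_arm", "arguments": {
  "increments": [
    [[0,4,0],[0,0,0]],
    [[0,4,0],[0,0,0]],
    [[0,4,0],[0,0,0]],
    [[0,4,0],[0,0,0]],
    [[0,3,0],[0,0,0]],
    [[0,1.7,0],[0,0,0]],
    [[0,0,-1],[0,0,0]],
    [[0,0,-1],[0,0,0]],
    [[0,0,-1],[0,0,0]],
    [[0,0,0],[0,0,0]]
  ]
}}

```text
clock: 17.5
tool_pos: [0.5264, 0.0582, 0.2578]
eef_rot: [0.71, 0.704, -0.002, -0.001]
contact_force: [-0.7, -1.1, -2.9]
opening: 0.273
finger_force: 58.6
```

Run:
```python
from h import *
st()
```

```text
t 17.5 p [0.5264 0.0582 0.2578] z [-0.004 -0.001 -1.   ] yaw_y -0.46 q [-0.33  0.55  0.21  1.84 -0.16  0.78 -0.04] F [-0.7 -1.1 -2.9] op 24.0 ff 58.64507145342941
```

Call:
{"name": "step_arm", "arguments": {
  "increments": [
    [[0,0.15,-0.2],[0,0,0]],
    [[0,0,-0.2],[0,0,0]],
    [[0,0,-0.2],[0,0,0]],
    [[0,0,-0.1],[0,0,0]],
    [[0,0,-0.1],[0,0,0]],
    [[0,0,-0.1],[0,0,0]],
    [[0,0,-0.1],[0,0,0]],
    [[0,0,-0.1],[0,0,0]],
    [[0,0,-0.1],[0,0,0]],
    [[0,0,-0.1],[0,0,0]]
  ]
}}

```text
clock: 18.5
tool_pos: [0.5284, 0.0615, 0.2481]
eef_rot: [0.709, 0.705, 0.001, 0.001]
contact_force: [-1.4, 0.4, 8.4]
opening: 0.276
finger_force: 58.3
```

Call:
{"name": "step_arm", "arguments": {
  "increments": [
    [[0,0,-0.1],[0,0,0]],
    [[0,0,-0.1],[0,0,0]],
    [[0,0,-0.1],[0,0,0]],
    [[0,0,-0.1],[0,0,0]],
    [[0,0,-0.1],[0,0,0]],
    [[0,0,-0.1],[0,0,0]],
    [[0,0,-0.1],[0,0,0]],
    [[0,0,-0.1],[0,0,0]],
    [[0,0,0],[0,0,0]],
    [[0,0,0],[0,0,0]]
  ]
}}

```text
clock: 19.5
tool_pos: [0.5283, 0.0615, 0.2402]
eef_rot: [0.709, 0.705, 0.001, 0.001]
contact_force: [-2.9, -0.1, 7.4]
opening: 0.277
finger_force: 58.3
```

Run:
```python
from h import *
st()
```

```text
t 19.5 p [0.5283 0.0615 0.2402] z [ 0.002  0.001 -1.   ] yaw_y -0.32 q [-0.33  0.57  0.2   1.86 -0.17  0.73 -0.04] F [-2.9 -0.1  7.4] op 24.4 ff 58.26646918732877
```

Call:
{"name": "step_arm", "arguments": {
  "increments": [
    [[0,0,-0.1],[0,0,0]],
    [[0,0,-0.1],[0,0,0]],
    [[0,0,-0.1],[0,0,0]],
    [[0,0,-0.1],[0,0,0]],
    [[0,0,-0.1],[0,0,0]],
    [[0,0,-0.1],[0,0,0]],
    [[0,0,0],[0,0,0]],
    [[0,0,0],[0,0,0]],
    [[0,0,0],[0,0,0]],
    [[0,0,0],[0,0,0]]
  ]
}}

```text
clock: 20.5
tool_pos: [0.5284, 0.0615, 0.2342]
eef_rot: [0.709, 0.705, 0.001, 0.001]
contact_force: [-1.7, -0.4, 8.0]
opening: 0.273
finger_force: 58.3
```

Call:
{"name": "step_arm", "arguments": {
  "increments": [
    [[0,0,-0.05],[0,0,0]],
    [[0,0,-0.05],[0,0,0]],
    [[0,0,-0.05],[0,0,0]],
    [[0,0,-0.05],[0,0,0]],
    [[0,0,-0.05],[0,0,0]],
    [[0,0,-0.05],[0,0,0]],
    [[0,0,0],[0,0,0]],
    [[0,0,0],[0,0,0]],
    [[0,0,0],[0,0,0]],
    [[0,0,0],[0,0,0]]
  ]
}}

```text
clock: 21.5
tool_pos: [0.5286, 0.0615, 0.2332]
eef_rot: [0.709, 0.705, 0.002, 0.001]
contact_force: [-4.8, 0.3, 24.7]
opening: 0.276
finger_force: 57.8
```

Call:
{"name": "step_arm", "arguments": {
  "increments": [
    [[0,0,0],[0,0,0]],
    [[0,0,0],[0,0,0]],
    [[0,0,0],[0,0,0]],
    [[0,0,0],[0,0,0]],
    [[0,0,0],[0,0,0]],
    [[0,0,0],[0,0,0]],
    [[0,0,0],[0,0,0]],
    [[0,0,0],[0,0,0]],
    [[0,0,0],[0,0,0]],
    [[0,0,0],[0,0,0]]
  ]
}}

```text
clock: 22.5
tool_pos: [0.5286, 0.0615, 0.2332]
eef_rot: [0.709, 0.705, 0.002, 0.001]
contact_force: [-6.3, -0.1, 25.5]
opening: 0.277
finger_force: 57.8
```

Call:
{"name": "step_arm", "arguments": {
  "increments": [
    [[0,0,-0.03],[0,0,0]],
    [[0,0,-0.03],[0,0,0]],
    [[0,0,0],[0,0,0]],
    [[0,0,0],[0,0,0]],
    [[0,0,0],[0,0,0]],
    [[0,0,0],[0,0,0]],
    [[0,0,0],[0,0,0]],
    [[0,0,0],[0,0,0]],
    [[0,0,0],[0,0,0]],
    [[0,0,0],[0,0,0]]
  ]
}}

```text
clock: 23.5
tool_pos: [0.5287, 0.0615, 0.2331]
eef_rot: [0.709, 0.705, 0.002, 0.001]
contact_force: [-6.5, -1.4, 28.8]
opening: 0.277
finger_force: 57.7
```

Run:
```python
from h import *
st()
```

```text
t 23.5 p [0.5287 0.0615 0.2331] z [ 0.004  0.002 -1.   ] yaw_y -0.34 q [-0.33  0.58  0.2   1.87 -0.17  0.7  -0.03] F [-6.5 -1.4 28.8] op 24.4 ff 57.664228942085174
```

Call:
{"name": "step_arm", "arguments": {
  "increments": [
    [[0,0,0.3],[0,0,0]],
    [[0,0,1],[0,0,0]],
    [[0,0,3],[0,0,0]],
    [[0,0,3],[0,0,0]],
    [[0,-3,0],[0,0,0]],
    [[0,-4,0],[0,0,0]],
    [[0,-4,0],[0,0,0]],
    [[0,-4,0],[0,0,0]],
    [[0,-4,0],[0,0,0]],
    [[0,-4,0],[0,0,0]]
  ]
}}

```text
clock: 24.5
tool_pos: [0.5275, -0.17, 0.3022]
eef_rot: [0.709, 0.705, -0.0, -0.0]
contact_force: [1.6, -0.1, -3.9]
opening: 0.275
finger_force: 58.6
```

Run:
```python
from h import *
st()
c={n:cloud(n) for n in("side","scene")}
def crop(n,X,h):
    k=r.calibration(n);X=np.array(k["R"])@X+k["t"];f=192/np.tan(np.radians(k["fov_y"])/2)
    u,v=int(k["cx"]+f*X[0]/X[2]),int(k["cy"]+f*X[1]/X[2])
    return cv2.resize(c[n][0][max(v-h,0):max(v-h,0)+2*h,u-h:u+h],(400,400),interpolation=cv2.INTER_CUBIC)
save("w4.png",np.hstack([crop("side",[.525,.06,.14],35),crop("scene",[.525,-.17,.25],50)]))
for n in c:
    im,W=c[n];z=W[...,2]
    m=(abs(W[...,0]-.5255)<.025)&(abs(W[...,1]-.055)<.03)&(z>.13)&(z<.2);P=W[m]
    t=P[P[:,2]>np.percentile(P[:,2],95)-.006]; print(n,"top",len(t),t.mean(0),cv2.minAreaRect(t[:,:2].astype(np.float32)*1000))
    m=(abs(W[...,0]-.525)<.012)&(W[...,1]>.02)&(W[...,1]<.055)&(z>.11)&(z<.123);P=W[m];print("bar y",np.percentile(P[:,1],[5,50,95]))
    p=W[(abs(W[...,0]-.528)<.05)&(abs(W[...,1]+.17)<.05)&(z>.16)&(z<.3)]
    print("pestle",len(p),np.percentile(p[:,2],1)); 
    for a in (.225,.24,.255,.265): 
        q=p[abs(p[:,2]-a)<.006]; print(a,len(q),len(q) and np.r_[q.min(0)[:2],q.max(0)[:2]].round(4))
```

```text
t 24.5 p [ 0.5275 -0.17    0.3022] z [-0. -0. -1.] yaw_y -0.31 q [ 0.09  0.53  0.23  1.71 -0.14  0.92  0.37] F [ 1.6 -0.1 -3.9] op 24.2 ff 58.64144795592438
side top 102 [0.52907521 0.06182965 0.15108594] ((528.8086547851562, 60.389190673828125), (27.889328002929688, 27.4105224609375), 0.3103414475917816)
bar y [0.03899417 0.04150175 0.05162402]
pestle 341 0.22247528463258376
0.225 26 [ 0.5087 -0.1704  0.5471 -0.1501]
0.24 49 [ 0.5087 -0.1691  0.5485 -0.149 ]
0.255 60 [ 0.509  -0.1765  0.5503 -0.1478]
0.265 81 [ 0.5091 -0.1806  0.5492 -0.1496]
scene top 80 [0.52925317 0.05786884 0.15344207] ((528.8495483398438, 57.76298522949219), (29.683340072631836, 25.248682022094727), 1.364601492881775)
bar y [0.03550433 0.04257079 0.05005001]
pestle 239 0.22706152067548002
0.225 11 [ 0.5291 -0.2048  0.5482 -0.1752]
0.24 48 [ 0.5211 -0.2055  0.551  -0.1745]
0.255 34 [ 0.5194 -0.2051  0.5485 -0.1831]
0.265 55 [ 0.5109 -0.2049  0.5486 -0.184 ]
```

View pics/w4.png

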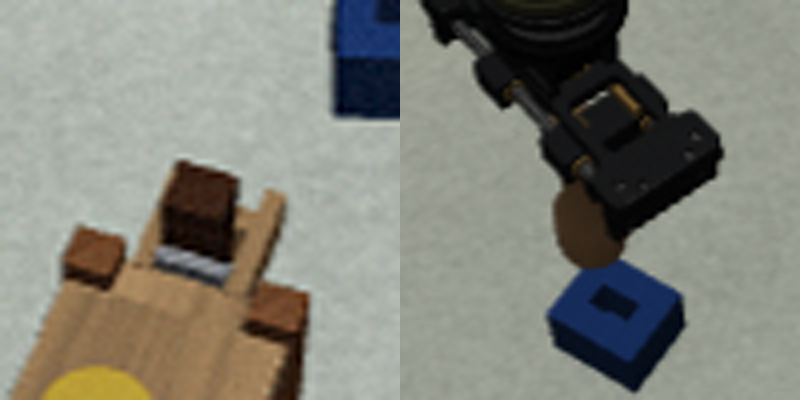

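The wedge is seated with its top at 0.152, and the pestle has not slipped in the grip. I now take the pestle back to where it stood.

Call:
{"name": "step_arm", "arguments": {
  "increments": [
    [[0,-4,0],[0,0,0]],
    [[0,-4,0],[0,0,0]],
    [[0,-4,0],[0,0,0]],
    [[0,-3.7,-1],[0,0,0]],
    [[0,0,-4],[0,0,0]],
    [[0,0,-4],[0,0,0]],
    [[0,0,-4],[0,0,0]],
    [[0,0,-4],[0,0,0]],
    [[0,0,-3],[0,0,0]],
    [[0,0,-1.6],[0,0,0]]
  ]
}}

```text
clock: 25.6
tool_pos: [0.5266, -0.324, 0.0833]
eef_rot: [0.709, 0.705, -0.0, -0.002]
contact_force: [0.3, 0.5, -1.9]
opening: 0.277
finger_force: 58.6
```

Call:
{"name": "step_arm", "arguments": {
  "increments": [
    [[0,0,0],[0,0,0]],
    [[0,0,0],[0,0,0]],
    [[0,0,0],[0,0,0]],
    [[0,0,-0.1],[0,0,0]],
    [[0,0,-0.1],[0,0,0]],
    [[0,0,-0.1],[0,0,0]],
    [[0,0,0],[0,0,0]],
    [[0,0,0],[0,0,0]],
    [[0,0,0],[0,0,0]],
    [[0,0,0],[0,0,0]]
  ]
}}

```text
clock: 26.6
tool_pos: [0.5277, -0.3255, 0.0831]
eef_rot: [0.709, 0.705, -0.0, -0.0]
contact_force: [-0.3, 0.6, -2.8]
opening: 0.273
finger_force: 58.6
```

Run:
```python
from h import *
st()
```

```text
t 26.6 p [ 0.5277 -0.3255  0.0831] z [-0.  0. -1.] yaw_y -0.32 q [ 0.4   0.9   0.14  1.7  -0.21  0.56  0.66] F [-0.3  0.6 -2.8] op 24.0 ff 58.643779728536174
```

Lower until it touches the counter.

Call:
{"name": "step_arm", "arguments": {
  "increments": [
    [[0,0,-0.05],[0,0,0]],
    [[0,0,-0.05],[0,0,0]],
    [[0,0,-0.05],[0,0,0]],
    [[0,0,-0.05],[0,0,0]],
    [[0,0,-0.05],[0,0,0]],
    [[0,0,0],[0,0,0]],
    [[0,0,0],[0,0,0]],
    [[0,0,0],[0,0,0]],
    [[0,0,0],[0,0,0]],
    [[0,0,0],[0,0,0]]
  ]
}}

```text
clock: 27.6
tool_pos: [0.5277, -0.3255, 0.0807]
eef_rot: [0.709, 0.705, 0.0, 0.0]
contact_force: [-1.0, 0.2, -1.4]
opening: 0.272
finger_force: 58.6
```

Call:
{"name": "step_arm", "arguments": {
  "increments": [
    [[0,0,-0.05],[0,0,0]],
    [[0,0,0],[0,0,0]],
    [[0,0,0],[0,0,0]],
    [[0,0,0],[0,0,0]],
    [[0,0,0],[0,0,0]],
    [[0,0,0],[0,0,0]],
    [[0,0,0],[0,0,0]],
    [[0,0,0],[0,0,0]],
    [[0,0,0],[0,0,0]],
    [[0,0,0],[0,0,0]]
  ]
}}

```text
clock: 28.6
tool_pos: [0.5277, -0.3255, 0.0806]
eef_rot: [0.709, 0.705, 0.0, 0.0]
contact_force: [-3.1, 0.9, 6.3]
opening: 0.28
finger_force: 58.4
```

Contact (6 N). Release and lift.

Call:
{"name": "step_arm", "arguments": {
  "increments": [
    [[0,0,0],[0,0,0]],
    [[0,0,0],[0,0,0]],
    [[0,0,0],[0,0,0]],
    [[0,0,0],[0,0,0]],
    [[0,0,0],[0,0,0]],
    [[0,0,0],[0,0,0]],
    [[0,0,0],[0,0,0]],
    [[0,0,0],[0,0,0]],
    [[0,0,1],[0,0,0]],
    [[0,0,2],[0,0,0]]
  ],
  "fingers": 1
}}

```text
clock: 29.6
tool_pos: [0.5268, -0.3248, 0.1097]
eef_rot: [0.709, 0.705, -0.0, -0.001]
contact_force: [0.5, 0.4, 0.2]
opening: 1.001
finger_force: 0.0
```

Call:
{"name": "step_arm", "arguments": {
  "increments": [
    [[0,0,3],[0,0,0]],
    [[0,0,3],[0,0,0]],
    [[0,0,3],[0,0,0]],
    [[0,0,3],[0,0,0]],
    [[0,0,3],[0,0,0]],
    [[0,0,3],[0,0,0]],
    [[0,0,2],[0,0,0]],
    [[0,0,0],[0,0,0]],
    [[0,0,0],[0,0,0]],
    [[0,0,0],[0,0,0]]
  ]
}}

```text
clock: 30.6
tool_pos: [0.527, -0.3249, 0.309]
eef_rot: [0.709, 0.705, -0.0, -0.001]
contact_force: [-0.3, -0.8, 0.1]
opening: 0.999
finger_force: 0.0
```

Run:
```python
from h import *
st()
a,_=cloud("side"); save("f.png",cv2.resize(a[80:340,150:430],(646,600)))
```

```text
t 30.6 p [ 0.527  -0.3249  0.309 ] z [-0.002  0.001 -1.   ] yaw_y -0.31 q [ 0.36  0.62  0.22  1.5  -0.15  1.04  0.61] F [-0.3 -0.8  0.1] op 87.9 ff 0.0
```

View pics/f.png

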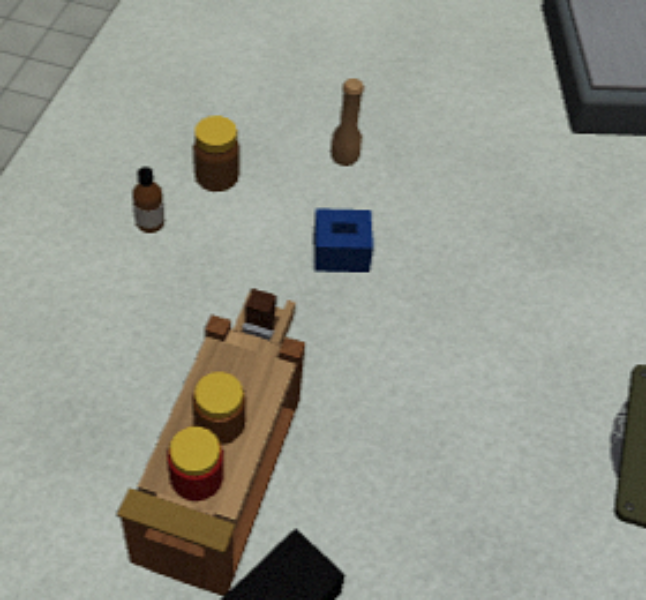

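The pestle stands upright at (347,130), the wedge is seated at (260,310), and the jar, bottle and box are undisturbed. I hand the job in.

```bash
python3 -c "
from plant import r
print(r.finish_job())"
```

```text
the job is handed in; nothing more can be done
None
```

The wedge is seated with the joint tight: it stopped moving at about 31 N of push, after going down some 18 mm. The pestle stands upright on the counter again, the jar, bottle and gift box were left alone, and the job was handed in at about 31 s.

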